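Dip a probe through the sliding guide into the sample beaker

ROBOT

A 6-joint arm with a two-finger parallel gripper is mounted at the origin on the work surface. World frame = base frame: x ahead of the robot, y to its left, z up, the work surface at z = 0. Lengths are in m, angles in rad, forces in N, time in s.
With the tool pointing down it reaches from about 0.275 to 0.85 m from the base axis. Payload 19 kg.
Tool frame: the origin (TCP) lies at the centre of the arm's flange, where the gripper is bolted on; the fingertips stand 173 mm ahead of it and the grasp point (between the pads) lies 155 mm ahead of it (env.nose_length is the distance from the TCP to the fingertips, in m); y points along the fingers, z is the direction in which the jaws open and shut, and the axes are right-handed (so a half turn about y gives the same grasp; the last joint's range is limited). The gripper opens to 85 mm and grips with 20 to 120 N. Pads are 22 mm wide; open, the fingers measure 114 mm over their backs; the gripper's body (76 mm by 85 mm) begins 54 mm behind the grasp point. The pads swing forward as they close: fully open they stand 13 mm farther back than shut.
Start: joints at [0.979, 0.15, 1.437, -0, 1.554, -0.134], TCP at [0.254, 0.516, 0.405] pointing down, gripper open.
Joint ranges: [-2.8, 2.8], [-0.68, 2.1], [0.12, 2.68], [-1.39, 4.53], [0.16, 2.79], [-2.81, 2.81]. Speed limits (rad/s): [1.89, 1.89, 2.22, 3.01, 3.01, 3.01].

INTERFACE

Orientations are given as a 3x3 rotation matrix whose columns are the frame's x, y, z axes.
In Python, from rig import env gives the robot as it stands. Calls block until the motion is done:
- env.move_pose(position, orientation): joint-space move of the TCP to a pose.
- env.move_straight(position, rate=0.15, rotation=None): straight line of the TCP; rotation=None keeps the orientation; rate is the mean speed in m/s.
- env.set_joints(angles): joint-space move.
- env.gripper_to(opening, newtons=None): opening from 0.0 (shut) to 1.0 (fully open); newtons is the grip in N (None keeps the last); returns when the fingers have stopped.
- env.dwell(seconds).
- env.ik(position, orientation): joint angles nearest the present ones, or None.
- env.read_state(): the state.
- env.camera(name): name is "side" or "top"; returns the picture (480x640x3 uint8, red, green, blue); there is no depth.
- env.calibration(name): a dict with "fx", "fy", "cx", "cy" (pixels), "k1" (the pictures are not rectified: a ray, as slopes to the right and down, at radius r is drawn at 1 + k1 r^2 times it, then the intrinsics apply), "origin" and "attitude" of the camera in the world. Camera axes: x right, y down, z forward; pixel columns grow to the right and rows downward; lengths in m; the calibration is good to about 2 mm. A picture is of the moment at which its call begins. calibration takes no time and is no camera call.
A pose or a line that the arm cannot do raises env.IKError and nothing moves.
- env.close_job(): hands the job in, once; it reports no verdict.
The state is a dict: "t": time; "qpos": joint angles; "qd": joint speeds; "joint_torque": joint torques, N m; "tcp_pos": TCP position; "ee_rot": TCP orientation; "contact_force": force on the tool from outside, world axes, zero at the start; "torque": the same for the moment, N m; "finger_gap": opening from 0.0 (shut) to 1.0 (fully open).
Only numpy, scipy, OpenCV 4.12 (cv2) and the standard library are available. Lean on these libraries where they do the work, as an engineer would, in place of code of your own. Each camera call takes 0.05 s, during which the arm holds its last target.

TASK

On the dip station, slide the guide along its rail until its hole is centred over the open beaker. Then take the square-headed probe out of the rack and lower it upright through the guide hole, without the probe touching the guide or the beaker, until its tip hangs in the lower half of the beaker, clear of the bottom. Finish while still holding the probe there, still and centred in the hole, with everything else left where it stands.

Things in the scene. Friction and masses are not known exactly. Their poses are not given: they have to be found in the camera images.
- station: fixed dip station: dark grey base plate (170 x 340 mm, 8 mm thick) with a 12 mm steel rail on two posts (tops 120 mm above the table, 155 mm either side of the middle). Origin: on the table, under the middle of the row in which beaker and bottle stand; y runs along the rail, x away from the robot; the rail lies at x = 70 mm, 109 mm above the table.
- guide: aluminium plate 56 x 56 mm, 12 mm thick, with a vertical through hole of 24 mm diameter, held out from a black carriage on the rail. Origin: centre of the hole at the plate's upper face, 115 mm above the table; axes parallel to the station's. It slides only along the station's y, up to 100 mm either way from the middle, needs about 3 N and stays where it is left.
- guide_knob (a point): centre of the black square upright knob on the guide's carriage, by which the guide is moved: 18 x 18 mm, sides parallel to the station's axes; 70 mm along the station's +x from the hole centre; it spans 123 to 159 mm above the table and the centre is 141 mm up.
- beaker: the only open vessel on the station: a loose straight glass beaker, 72 mm outside diameter, 3 mm wall, 85 mm high, inside floor 5 mm above its underside. It stands on the base plate (8 mm above the table) in line with the path of the guide hole, left or right of the middle. Origin: centre of its underside.
- rack: fixed white block, 60 mm deep, 160 mm wide, 60 mm high, with two round upright holes (12 mm diameter, 50 mm deep, 90 mm apart along its y axis). Origin: centre of its underside. One hole holds the probe, the other the stirring rod.
- probe: loose probe: a steel rod, 10 mm diameter, 140 mm long, below a black square head 22 x 22 mm, 35 mm high (175 mm overall, 80 to 150 g). It stands upright in one of the rack's holes, tip 10 mm and head 150 to 185 mm above the table. Origin: centre of the tip; z up along the rod; x and y square to the head's sides, turned at most 0.3 rad from the rack's.
- probe_mid (a point): point on the probe's axis, 80 mm above its tip.
- flavour_bottle: amber glass bottle with a black cap, 48 mm diameter, 78 mm high, standing on the station's base plate under the other half of the rail; leave it. Origin: centre of its underside.
- stirrer: plain glass stirring rod, 10 mm diameter, with a 16 mm ball on top, 120 mm long, standing in the other hole of the rack, its top 130 mm above the table; leave it. Origin: its lower end.
- milk_bottle: white bottle, 68 mm diameter, 180 mm high, on the table beyond the rack; leave it. Origin: centre of its underside.
- juice_bottle: orange bottle, 62 mm diameter, 170 mm high, on the table beyond the rack; leave it. Origin: centre of its underside.
- tasting_cup: small open white cup, 48 mm across, 35 mm high, on the table left of the station; leave it. Origin: centre of its underside.
- vial: small amber vial, 28 mm diameter, 55 mm high, on the table between the rack and the station; leave it. Origin: centre of its underside.
- jar: amber jar, 64 mm diameter, 80 mm high, on the table left of the station; leave it. Origin: centre of its underside.
Things that resemble listed ones, but are neither listed nor needed, are in the scene too. Of the things like the probe, leave any that is red; of the rest the larger one is meant.

How it is judged:
By the outcome, as a careful person would: the job done as asked, in the order asked, and still so for the second after the job is handed in, while the arm keeps its last pose, push and grip.
It also fails if it takes over 58 s, if anything falls off the work surface, if the arm or the gripper's body presses on something with over 40 N, if the wrist force passes 120 N, or if a joint passes its speed limit or range.

## Working session

There is one attempt and no reset: what is moved stays moved. The work goes in short steps, each a Python script; the robot and the scene stay as the last script left them, time stands still between calls to the robot, and variables do not carry over. Pictures are saved under pics/ and viewed, and the job is handed in when it is done.

```bash
ls; mkdir -p pics; python3 - <<'E'
from rig import env
import cv2
for n in ("side","top"):
    im=env.camera(n); cv2.imwrite(f"pics/{n}0.png",im[:,:,::-1]); print(n,env.calibration(n))
s=env.read_state(); print(s['t'],s['tcp_pos'],s['ee_rot'],s['finger_gap'],env.nose_length)
E
```

```text
pics
side {'fx': 585.334415550567, 'fy': 585.334415550567, 'cx': 320.9992223731665, 'cy': 240.54477801886424, 'k1': -0.02481873435742446, 'origin': array([ 0.33865333, -0.80632974,  1.02791833]), 'attitude': array([[ 0.94571365, -0.24622029,  0.21213502],
       [-0.32436983, -0.67441762,  0.66328356],
       [-0.02024627, -0.69608652, -0.71767238]])}
top {'fx': 511.93256978112464, 'fy': 511.93256978112464, 'cx': 325.56148575556574, 'cy': 248.05409403814076, 'k1': -0.010555398299911867, 'origin': array([0.3765773 , 0.03127183, 1.33668459]), 'attitude': array([[-0.01839691, -0.98409546,  0.17668526],
       [-0.99961192,  0.02180056,  0.01734196],
       [-0.02091798, -0.17629765, -0.98411462]])}
0.1 [0.25412298 0.51575643 0.40415378] [[ 8.97032186e-01 -6.09363882e-04  4.41964802e-01]
 [-4.41965198e-01 -9.03939811e-04  8.97031742e-01]
 [-1.47109165e-04 -9.99999406e-01 -1.08018073e-03]] 0.9990253409048512 0.1734
```

View pics/side0.png

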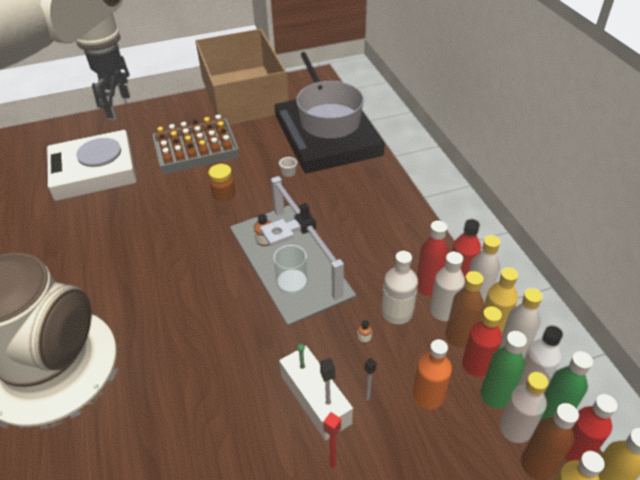

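View pics/top0.png

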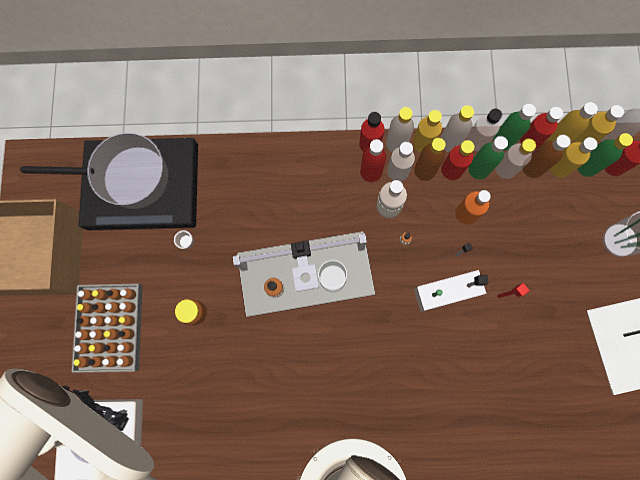

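Both views show the station with the beaker on the right (top image, 332,277). The black-headed probe is in the rack's right hole (481,281), next to a small black decoy (467,248) and a red one (521,290). I'll zoom in to measure.

```bash
python3 - <<'E'
import cv2
def crop(src,x0,y0,x1,y1,s,out):
    im=cv2.imread(src)[y0:y1,x0:x1]; im=cv2.resize(im,None,fx=s,fy=s,interpolation=cv2.INTER_CUBIC)
    st=20
    for x in range((x0//st+1)*st,x1,st): cv2.putText(im,str(x),((x-x0)*s-10,10),0,.35,(0,0,255),1); cv2.line(im,((x-x0)*s,12),((x-x0)*s,18),(0,0,255),1)
    for y in range((y0//st+1)*st,y1,st): cv2.putText(im,str(y),(0,(y-y0)*s+4),0,.35,(0,0,255),1); cv2.line(im,(24,(y-y0)*s),(30,(y-y0)*s),(0,0,255),1)
    cv2.imwrite(out,im)
crop("pics/top0.png",225,220,385,325,5,"pics/t_st.png")
crop("pics/top0.png",400,225,540,325,5,"pics/t_rk.png")
crop("pics/side0.png",225,170,365,325,4-0,"pics/s_st.png")
crop("pics/side0.png",270,330,400,475,4,"pics/s_rk.png")
E
```

```text
(no output)
```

View pics/t_st.png

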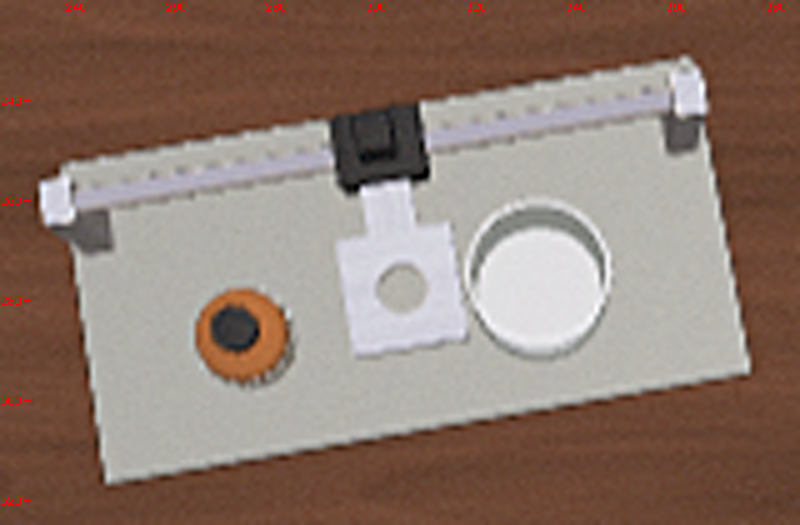

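View pics/t_rk.png

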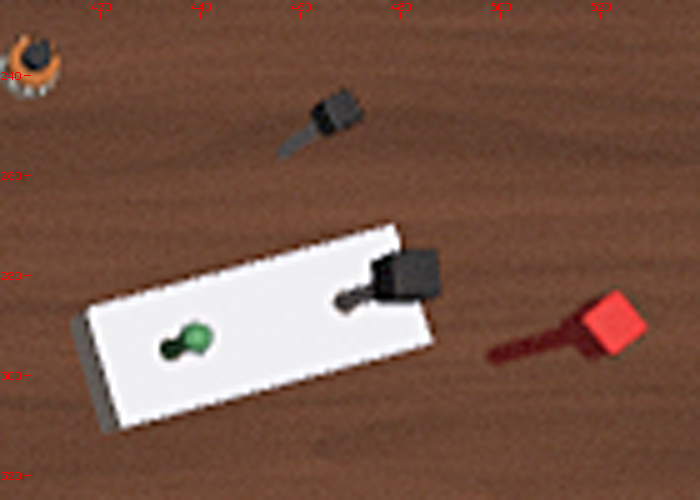

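View pics/s_st.png

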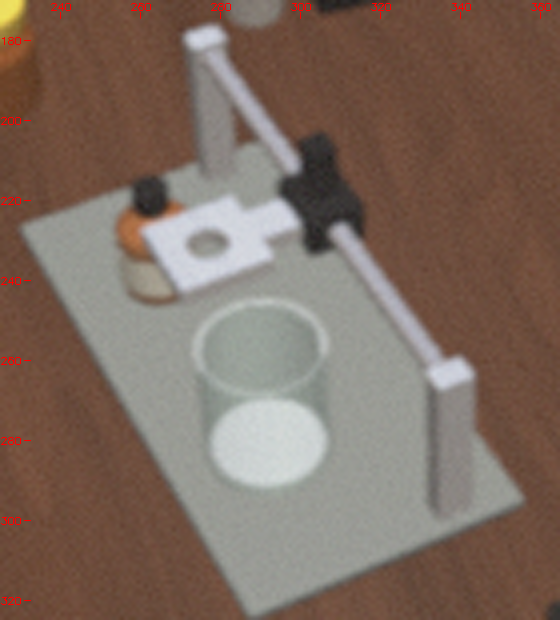

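View pics/s_rk.png

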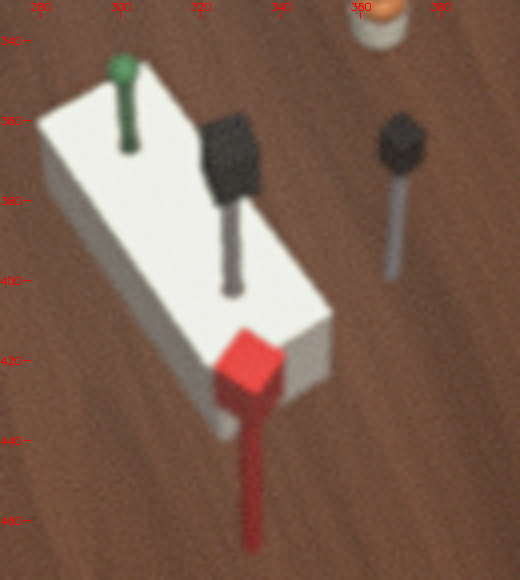

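```bash
python3 - <<'E'
import cv2,numpy as np
def crop(src,x0,y0,x1,y1,s,g=0.45):
    im=cv2.imread(src)[y0:y1,x0:x1]; im=cv2.resize(im,None,fx=s,fy=s,interpolation=cv2.INTER_CUBIC)
    im=(255*np.clip(im/ 130.,0,1)**g).astype(np.uint8)
    st=10
    for x in range((x0//st+1)*st,x1,st): cv2.putText(im,str(x),(int((x+.5-x0)*s)-10,10),0,.35,(0,0,255),1); cv2.line(im,(int((x+.5-x0)*s),12),(int((x+.5-x0)*s),18),(0,0,255),1)
    for y in range((y0//st+1)*st,y1,st): cv2.putText(im,str(y),(0,int((y+.5-y0)*s)+4),0,.35,(0,0,255),1); cv2.line(im,(24,int((y+.5-y0)*s)),(30,int((y+.5-y0)*s)),(0,0,255),1)
    return im
a=crop("pics/top0.png",460,265,495,295,11)
b=crop("pics/side0.png",310,350,345,412,9)
c=crop("pics/top0.png",285,235,320,262,11)
d=crop("pics/side0.png",285,195,325,240,9)
cv=np.zeros((600,800,3),np.uint8)
for im,(x,y) in ((a,(0,0)),(c,(0,300)),):
    h=min(im.shape[0],600-y);cv[y:y+h,x:x+im.shape[1]]=im[:h]
x=390
cv[:558,x:x+315]=b
cv2.imwrite("pics/heads.png",cv)
cv2.imwrite("pics/knob_s.png",d)
E
```

```text
(no output)
```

View pics/heads.png

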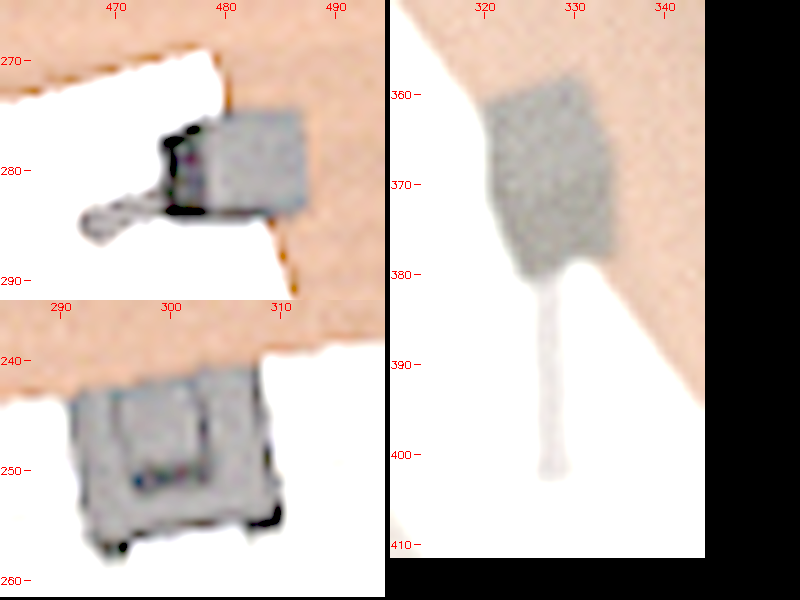

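View pics/knob_s.png

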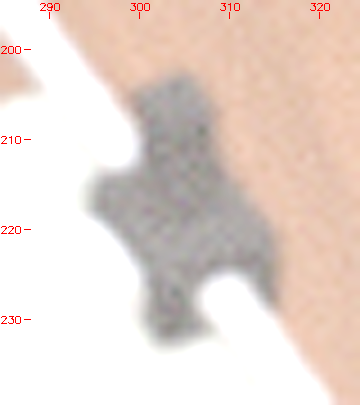

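```bash
cat > vis.py <<'E'
import numpy as np
from scipy.optimize import least_squares
def proj(P,c):
    P=np.atleast_2d(P); q=(P-c['origin'])@c['attitude']; s=q[:,:2]/q[:,2:]
    s=s*(1+c['k1']*(s**2).sum(1,keepdims=True))
    return s*[c['fx'],c['fy']]+[c['cx'],c['cy']]
def ray(u,c):
    d=(np.asarray(u,float)-[c['cx'],c['cy']])/[c['fx'],c['fy']]; s=d.copy()
    for _ in range(8): s=d/(1+c['k1']*(s**2).sum())
    return c['attitude']@np.r_[s,1]
def onz(u,c,z):
    r=ray(u,c); return c['origin']+r*(z-c['origin'][2])/r[2]
def rz(P,x,y,th):
    P=np.atleast_2d(P).astype(float); c,s=np.cos(th),np.sin(th)
    return P@np.array([[c,-s,0],[s,c,0],[0,0,1]]).T+[x,y,0]
E
cat > fit.py <<'E'
from rig import env
from vis import *
C={n:env.calibration(n) for n in('top','side')}
def ct(u,v,x0,y0,s): return [x0+(u+.5)/s-.5,y0+(v+.5)/s-.5]
T=lambda u,v:ct(u,v,225,220,5); S=lambda u,v:ct(u,v,225,170,4)
TR=lambda u,v:ct(u,v,400,225,5); SR=lambda u,v:ct(u,v,270,330,4)
# station params: x,y,th, plate dx, guide s, beaker yb
def stp(p):
    x,y,th,dx,g,b=p
    L=[]
    A=lambda n,P,uv,l:L.append((n,rz(P,x,y,th)[0],uv,l))
    A('top',[dx-.085,.17,.008],T(105,484),'plFL');A('top',[dx-.085,-.17,.008],T(750,373),'plFR')
    A('top',[.07,.155,.12],T(57,200),'postL');A('top',[.07,-.155,.12],T(689,90),'postR')
    A('top',[0,g,.115],T(402,287),'hole')
    for (a,b_),uv in zip([(1,1),(1,-1),(-1,-1),(-1,1)],[(337,242),(450,222),(468,338),(355,356)]): A('top',[a*.028,g+b_*.028,.115],T(*uv),'gp')
    A('top',[.07,g,.159],[299.2,246],'knob')
    A('top',[0,b,.093],T(538.5,270),'rim')
    A('side',[dx-.085,.17,.008],S(22,229),'plFL');A('side',[dx-.085,-.17,.008],S(250,617),'plFR');A('side',[dx+.085,-.17,.008],S(524,498),'plBR')
    A('side',[.07,.155,.12],S(205,38),'postL');A('side',[.07,-.155,.12],S(450,373),'postR')
    A('side',[0,g,.115],S(208,242),'hole')
    for (a,b_),uv in zip([(-1,1),(1,1),(1,-1),(-1,-1)],[(140,233),(235,197),(274,258),(182,293)]): A('side',[a*.028,g+b_*.028,.115],S(*uv),'gp')
    A('side',[0,b,.093],S(260,347),'rim')
    return L
def rkp(p):
    x,y,th,px,py,pt=p
    L=[]
    for (a,b),uv in zip([(1,1),(1,-1),(-1,-1),(-1,1)],[(90,307),(393,225),(432,344),(121,430)]): L.append(('top',rz([a*.03,b*.08,.06],x,y,th)[0],TR(*uv),'rk'))
    for (a,b),uv in zip([(-1,1),(1,1),(1,-1),(-1,-1)],[(38,123),(147,62),(332,312),(212,364)]): L.append(('side',rz([a*.03,b*.08,.06],x,y,th)[0],SR(*uv),'rk'))
    for (a,b),uv in zip([(1,1),(1,-1),(-1,-1),(-1,1)],[(478.8,275),(487.2,274.3),(487.4,283.6),(478.9,284.2)]): L.append(('top',rz([a*.011,b*.011,.185],px,py,pt)[0],uv,'hd'))
    for (a,b),uv in zip([(-1,1),(1,1),(1,-1)],[(320,361),(329.8,358.1),(334,367)]): L.append(('side',rz([a*.011,b*.011,.185],px,py,pt)[0],uv,'hd'))
    L.append(('side',np.array([px,py,.06]),SR(232,291),'rod'));L.append(('top',np.array([px,py,.06]),TR(346,301),'rod'))
    h=rz([0,-.045,.06],x,y,th)[0]
    L.append(('top',np.array([px,py,.06]),list(proj(h,C['top'])[0]),'holeT'))
    return L
def run(f,p0,k):
    def r(p,full=False):
        L=f(p[:k]); off={'top':p[k:k+2],'side':p[k+2:]}
        R=[(proj(P,C[n])[0]+off[n]-np.array(uv)) for n,P,uv,l in L]
        if full:
            for (n,_,_,l),e in zip(L,R): print(n,l,e.round(2))
        return np.r_[np.concatenate(R),p[k:]/1.0]
    s=least_squares(r,np.r_[p0,0,0,0,0],loss='soft_l1'); r(s.x,True); print(s.x.round(4)); return s.x
p=onz(T(402,287),C['top'],.115)
a=run(stp,[p[0],p[1],.15,0,0,-.06],6)
p=onz([455,290],C['top'],.06);q=onz([483.1,279.3],C['top'],.185)
b=run(rkp,[p[0],p[1],.25,q[0],q[1],0],6)
print('rack hole',rz([0,-.045,0],*b[:3]))
print('hole',rz([0,a[4],0],*a[:3]),'beaker',rz([0,a[5],0],*a[:3]),'knob',rz([.07,a[4],0],*a[:3]))
np.save('fit.npy',np.array([a,b]))
E
python3 fit.py
```

```text
top plFL [-0.15 -0.12]
top plFR [ 0.39 -0.1 ]
top postL [-0.01  0.02]
top postR [0.05 0.49]
top hole [0.11 0.29]
top gp [-0.2  -0.13]
top gp [ 0.1  -0.04]
top gp [ 0.31 -0.41]
top gp [-0.16 -0.07]
top knob [ 0.01 -0.26]
top rim [-0.13  0.24]
side plFL [-0.76 -0.55]
side plFR [-0.03  0.1 ]
side plBR [0.5  0.32]
side postL [-0.1  -0.17]
side postR [ 0.   -0.12]
side hole [-0.1   0.46]
side gp [ 0.3  -0.81]
side gp [-0.7  -0.14]
side gp [0.23 0.02]
side gp [-0.    0.04]
side rim [0.18 0.11]
[ 0.5255  0.1051  0.1493  0.0249 -0.0026 -0.0684 -0.3005  0.1111  0.2782
  0.6716]
top rk [-0.69  0.19]
top rk [0.27 0.34]
top rk [-0.19 -0.26]
top rk [-0.02 -1.  ]
side rk [ 0.1  -0.71]
side rk [-0.64  0.21]
side rk [-0.67 -0.02]
side rk [1.38 3.9 ]
top hd [-0.92 -0.33]
top hd [0.46 0.03]
top hd [1.12 0.46]
top hd [-0.2  0.2]
side hd [-1.85 -0.  ]
side hd [ 0.67 -1.03]
side hd [1.08 0.7 ]
side rod [-0.14 -0.78]
top rod [0.21 0.37]
top holeT [ 0.19 -0.06]
[ 0.4933 -0.2573  0.2366  0.5036 -0.302   0.0136 -0.1723 -0.1736 -0.0883
  0.1967]
rack hole [[ 0.50388481 -0.30108834  0.        ]]
hole [[0.52590774 0.10252752 0.        ]] beaker [[0.53569244 0.03746038 0.        ]] knob [[0.59512943 0.11293698 0.        ]]
```

```bash
cat > h.py <<'E'
from rig import env
from vis import *
import cv2
A,B=np.load('fit.npy')
def R(th): # jaw axis = y axis rotated by th, tool down
    z=np.array([-np.sin(th),np.cos(th),0]); y=np.array([0,0,-1.]); return np.column_stack([np.cross(y,z),y,z])
def st(x,y,z): return rz([x,y,z],*A[:3])[0]
def snap(n,out):
    im=env.camera(n); cv2.imwrite(out,im[:,:,::-1]); return im
def info(m=''):
    s=env.read_state(); print(m,'t',round(s['t'],2),'tcp',s['tcp_pos'].round(4),'F',np.round(s['contact_force'],2),'gap',round(s['finger_gap'],3)); return s
E
python3 - <<'E'
from h import *
C=env.calibration('top')
for l,u,z in (('red',[522,290],.185),('redbase',[498,296],0),('blk',[467.5,247],.15),('blkbase',[457,255],0),('stir',[439,292],.13),('milk',[393,188],.18),('juice',[483,198],.17)): print(l,onz(u,C,z).round(3))
th=A[2]
for l,p,o in (('knobhi',st(.07,A[4],.36),R(th)),('knob',st(.07,A[4],.303),R(th)),('knob2',st(.07,A[5],.303),R(th)),
  ('probe',[.5038,-.3015,.3225],R(.03)),('probex',[.5038,-.3015,.3225],R(.03+np.pi/2)),('probex-',[.5038,-.3015,.3225],R(.03-np.pi/2)),('up',[.5038,-.3015,.47],R(.03)),('over',st(0,A[5],.47),R(.03)),('ins',st(0,A[5],.345),R(.03)),):
    q=env.ik(p,o); print(l,np.round(p,3),None if q is None else q.round(2))
E
```

```text
red [ 0.478 -0.386  0.185]
redbase [ 0.48 -0.39  0.  ]
blk [ 0.585 -0.281  0.15 ]
blkbase [ 0.59  -0.291  0.   ]
stir [ 0.482 -0.212  0.13 ]
milk [ 0.723 -0.109  0.18 ]
juice [ 0.697 -0.319  0.17 ]
knobhi [0.595 0.113 0.36 ] [ 0.06  0.23  1.43 -0.    1.48 -1.66]
knob [0.595 0.113 0.303] [ 0.06  0.27  1.51 -0.    1.37 -1.66]
knob2 [0.605 0.048 0.303] [-0.05  0.27  1.5  -0.    1.37 -1.77]
probe [ 0.504 -0.302  0.322] [-0.67  0.22  1.53 -0.    1.4  -2.27]
probex [ 0.504 -0.302  0.322] [-0.67  0.22  1.53 -0.    1.4   2.44]
probex- [ 0.504 -0.302  0.322] [-0.67  0.22  1.53 -0.    1.4  -0.7 ]
up [ 0.504 -0.302  0.47 ] [-0.67  0.16  1.29 -0.    1.69 -2.27]
over [0.536 0.037 0.47 ] [-0.07  0.06  1.41 -0.    1.67 -1.67]
ins [0.536 0.037 0.345] [-0.07  0.1   1.62 -0.    1.43 -1.67]
```

```bash
python3 - <<'E'
from h import *
th=A[2]
env.gripper_to(0.6,25)
env.move_pose(st(.07,A[4],.36),R(th)); info('above')
env.move_straight(st(.07,A[4],.303),rate=.1); info('down')
snap('side','pics/s1.png')
E
python3 - <<'E'
import cv2
im=cv2.imread('pics/s1.png')[120:320,220:420]; cv2.imwrite('pics/s1c.png',cv2.resize(im,None,fx=3,fy=3,interpolation=cv2.INTER_CUBIC))
E
```

```text
above t 2.45 tcp [0.5949 0.1136 0.3601] F [ 0.84  0.18 -0.72] gap 0.6
down t 3.17 tcp [0.5953 0.113  0.3035] F [-0.63 -0.21  0.14] gap 0.599
```

View pics/s1c.png

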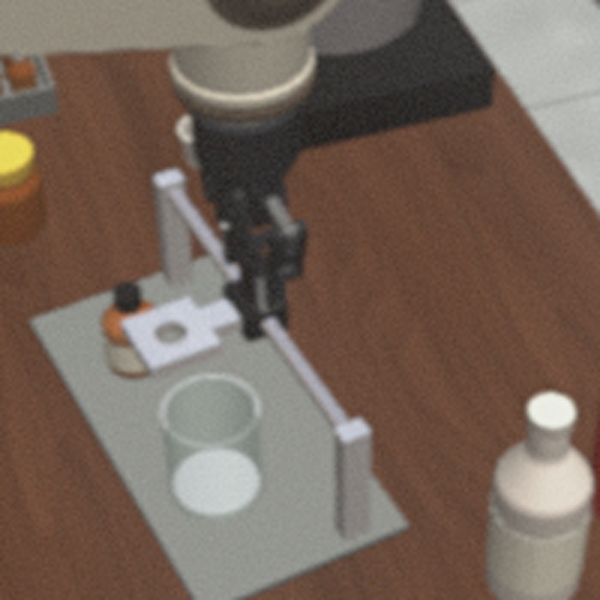

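The gripper straddles the knob at about (305,220) in the full side image, with no contact force. Next I'll close on it and slide the guide.

```bash
python3 - <<'E'
from h import *
th=A[2]
env.gripper_to(0.0,25); info('grip')
env.move_straight(st(.07,A[5],.303),rate=.05); info('slid')
env.dwell(.3); info('settled')
env.gripper_to(0.6); info('open')
env.move_straight(st(.07,A[5],.40),rate=.15)
env.move_pose(np.r_[.5038,-.3015,.43],R(.03)); info('over probe')
snap('top','pics/t2.png');snap('side','pics/s2.png')
E
python3 - <<'E'
import cv2
im=cv2.imread('pics/t2.png')[225:325,290:390]; cv2.imwrite('pics/t2c.png',cv2.resize(im,None,fx=6,fy=6,interpolation=cv2.INTER_CUBIC))
im=cv2.imread('pics/s2.png')[200:320,240:360]; cv2.imwrite('pics/s2c.png',cv2.resize(im,None,fx=5,fy=5,interpolation=cv2.INTER_CUBIC))
E
```

```text
grip t 3.61 tcp [0.5952 0.1129 0.3035] F [-1.59 -0.21  5.21] gap 0.209
slid t 5.08 tcp [0.605  0.0478 0.3035] F [-0.68 -1.05  5.76] gap 0.206
settled t 5.38 tcp [0.605  0.0478 0.3035] F [-0.58 -1.07  5.57] gap 0.203
open t 5.8 tcp [0.6049 0.0479 0.3029] F [-1.08 -0.52  0.07] gap 0.599
over probe t 7.97 tcp [ 0.5043 -0.3007  0.4298] F [0.42 0.06 0.14] gap 0.599
```

View pics/t2c.png

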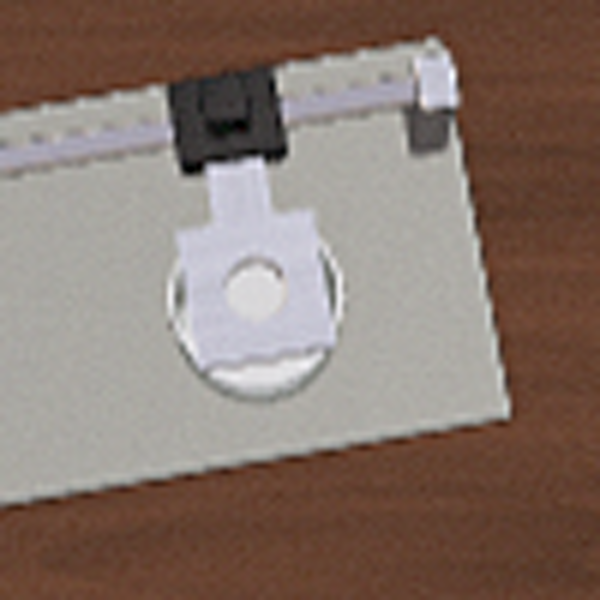

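View pics/s2c.png

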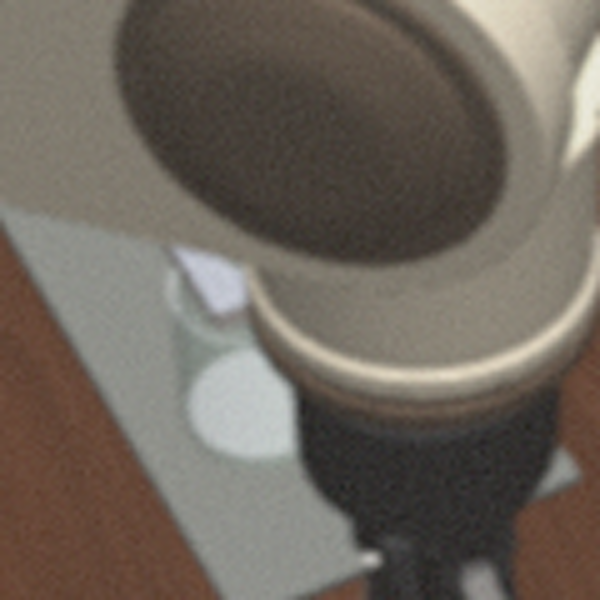

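View pics/s2.png

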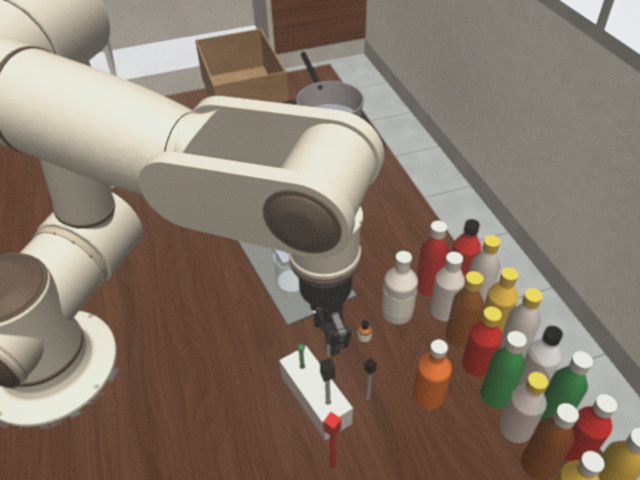

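Top view: the hole centre at crop x≈257 matches the beaker rim centre at crop x≈256 (full-image 332.8, 273), so the guide is centred. Next is the probe.

```bash
python3 - <<'E'
from h import *
c=env.calibration('top')
print('hole exp px',(proj(st(0,A[5],.115),c)[0]+A[6:8]).round(2),'seen',[290+258/6-.5,225+292/6-.5])
p=np.r_[.5038,-.3015]
env.gripper_to(0.55,60)
env.move_straight(np.r_[p,.3225],rate=.12); env.dwell(.2); info('at probe')
snap('side','pics/s3.png')
im=cv2.imread('pics/s3.png')[310:440,270:400]; cv2.imwrite('pics/s3c.png',cv2.resize(im,None,fx=4.5,fy=4.5,interpolation=cv2.INTER_CUBIC))
E
```

```text
hole exp px [332.1  272.68] seen [332.5, 273.1666666666667]
at probe t 9.53 tcp [ 0.5038 -0.3015  0.3231] F [-0.29 -0.03  0.14] gap 0.548
```

View pics/s3c.png

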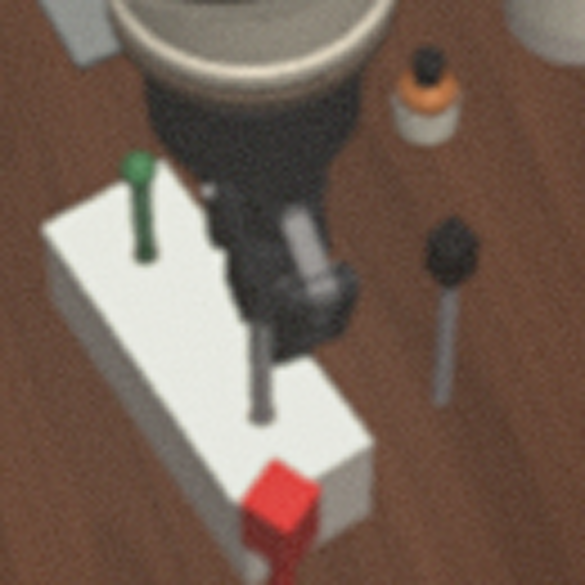

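The fingers straddle the black head, and the rod enters the rack at full-image (328,403). The red probe is clear of the gripper. I'll close the jaws and lift.

```bash
python3 - <<'E'
from h import *
env.gripper_to(0.0,60); env.dwell(.2); info('grip')
p=env.read_state()['tcp_pos']
env.move_straight(np.r_[.5038,-.3015,.35],rate=.06); info('partial')
env.move_straight(np.r_[.5038,-.3015,.47],rate=.12); env.dwell(.2); info('up')
snap('side','pics/s4.png')
im=cv2.imread('pics/s4.png')[250:430,250:430]; cv2.imwrite('pics/s4c.png',cv2.resize(im,None,fx=3.3,fy=3.3,interpolation=cv2.INTER_CUBIC))
E
```

```text
grip t 10.12 tcp [ 0.5038 -0.3014  0.3227] F [-0.38  1.94  6.06] gap 0.252
partial t 10.73 tcp [ 0.5038 -0.3015  0.35  ] F [-0.37  0.16 -2.03] gap 0.247
up t 12.08 tcp [ 0.5038 -0.3015  0.4695] F [ 0.05  0.57 -1.65] gap 0.247
```

View pics/s4c.png

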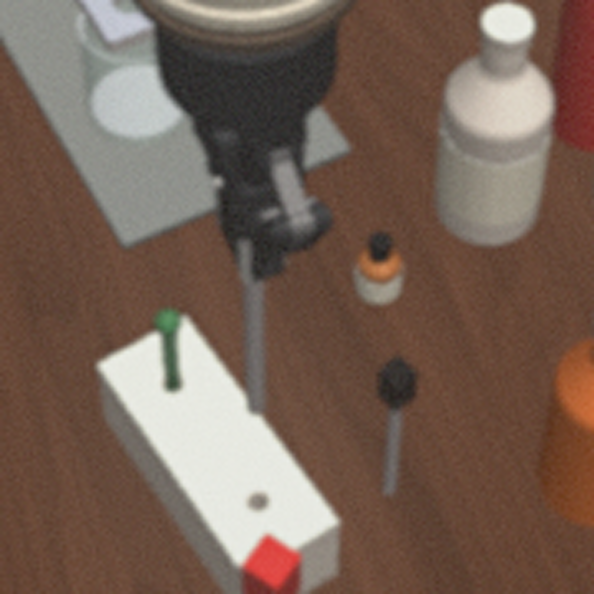

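```bash
python3 - <<'E'
from h import *
env.move_straight(st(0,A[5],.47),rate=.12); env.dwell(.2); 
env.move_straight(st(0,A[5],.455),rate=.05); env.dwell(.4); s=info('over')
print(st(0,A[5],.455), s['ee_rot'].round(4).tolist())
snap('side','pics/s5.png');snap('top','pics/t5.png')
im=cv2.imread('pics/s5.png')[150:310,220:380]; cv2.imwrite('pics/s5c.png',cv2.resize(im,None,fx=3.7,fy=3.7,interpolation=cv2.INTER_CUBIC))
im=cv2.imread('pics/t5.png')[200:340,250:420]; cv2.imwrite('pics/t5c.png',cv2.resize(im,None,fx=4,fy=4,interpolation=cv2.INTER_CUBIC))
E
```

```text
over t 16.17 tcp [0.5357 0.0375 0.4551] F [ 0.34 -0.17 -2.05] gap 0.248
[0.53569244 0.03746038 0.455     ] [[0.9995, 0.0002, -0.03], [0.03, -0.0, 0.9995], [0.0002, -1.0, -0.0]]
```

View pics/s5c.png

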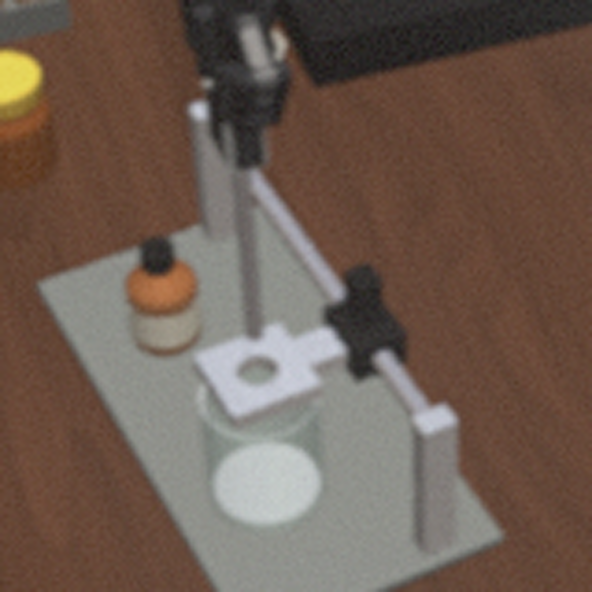

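View pics/t5c.png

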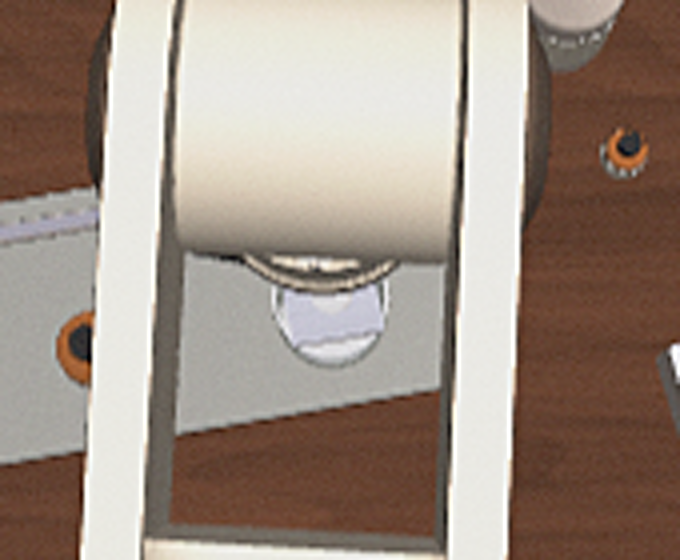

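The probe hangs vertically with its tip just above the guide plate. Its tip is at crop (254,337) and the hole at crop (259,371). I'll quantify the rod axis against the hole.

```bash
cat > rod.py <<'E'
from h import *
import sys
def rodaxis(fn,zs,xy):
    c=env.calibration('side'); im=cv2.imread(fn).astype(float)
    g=cv2.GaussianBlur(im.mean(2),(3,3),0)
    out=[]
    for z in zs:
        u,v=proj(np.r_[xy,z],c)[0]+A[8:10]
        w=(np.arange(-9,9.01,.25)); row=cv2.remap(g.astype(np.float32),(u+w).astype(np.float32)[None],np.full((1,len(w)),v,np.float32),cv2.INTER_LINEAR)[0]
        out.append((z,u,v,row))
    return out
if __name__=='__main__':
    for z,u,v,row in rodaxis(sys.argv[1],np.arange(float(sys.argv[2]),float(sys.argv[3]),.01),st(0,A[5],0)[:2]): print(round(z,3),round(u,1),round(v,1),row[::3].astype(int))
E
python3 rod.py pics/s5.png .15 .28
python3 - <<'E'
from h import *
c=env.calibration('side')
im=cv2.imread('pics/s5.png')[225:275,262:317]; im=cv2.resize(im,None,fx=11,fy=11,interpolation=cv2.INTER_CUBIC)
for z,xy in ((.115,(0,0)),(.145,(0,0))):
    u=proj(st(xy[0],A[5]+xy[1],z),c)[0]+A[8:10]; print(z,u)
    cv2.drawMarker(im,tuple(((u-[262,225]+.5)*11).astype(int)),(0,0,255),0,12)
u=[proj(st(.012*np.cos(t),A[5]+.012*np.sin(t),.115),c)[0]+A[8:10] for t in np.linspace(0,6.28,40)]
cv2.polylines(im,[((np.array(u)-[262,225]+.5)*11).astype(int)],True,(0,255,0))
cv2.imwrite('pics/s5d.png',im)
E
```

```text
0.15 288.2 238.1 [142 141 142 142 142 143 142 138 131 121 112 107 106 111 123 139 157 173
 182 187 188 185 177 166 156]
0.16 287.9 234.8 [142 142 141 141 142 142 140 137 129 119 110 105 104 108 113 121 130 136
 140 142 143 143 142 141 141]
0.17 287.6 231.4 [142 142 142 141 141 141 140 136 128 119 110 105 105 108 114 122 130 137
 141 142 142 142 143 143 142]
0.18 287.3 228.0 [142 142 141 141 141 142 142 138 130 120 111 106 105 107 112 120 129 137
 140 141 142 142 142 142 142]
0.19 287.0 224.5 [142 141 142 142 142 142 140 136 129 119 110 105 103 107 112 119 127 135
 139 141 142 142 141 142 142]
0.2 286.7 221.0 [141 140 140 140 141 140 139 136 128 119 110 104 103 105 110 117 126 133
 138 142 142 142 142 143 143]
0.21 286.4 217.5 [141 140 140 141 142 142 141 136 128 119 109 104 103 105 111 120 129 137
 141 142 141 141 141 141 140]
0.22 286.1 213.9 [126 128 129 129 130 132 133 131 125 115 107 104 104 106 111 118 127 135
 139 142 141 140 138 135 132]
0.23 285.8 210.2 [118 122 124 125 125 125 124 121 114 108 103 101 102 105 110 117 126 133
 137 138 134 131 130 132 141]
0.24 285.5 206.6 [119 123 125 125 125 125 126 122 116 109 103 102 103 106 111 117 123 128
 130 131 136 143 152 160 163]
0.25 285.1 202.8 [119 123 124 124 124 125 124 122 117 110 105 102 102 102 104 107 114 126
 141 152 159 161 155 145 129]
0.26 284.8 199.1 [119 123 124 125 125 124 122 119 113 107 103 102 104 108 115 126 141 153
 158 154 140 123 105  88  77]
0.27 284.5 195.2 [120 123 124 124 124 123 121 118 114 107  98  89  82  80  82  89  97 102
 102  95  88  82  77  75  74]
0.28 284.2 191.4 [120 125 124 120 112 102  96  94  95  93  84  72  59  50  49  49  48  47
  48  54  65  78  85  85  81]
0.115 [289.19896511 249.54787733]
0.145 [288.35193    239.79742349]
```

View pics/s5d.png

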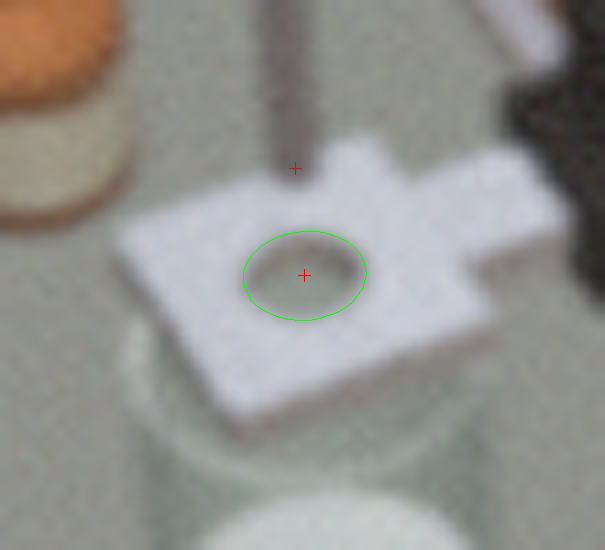

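Rod axis vs. the predicted vertical through the hole centre is 0.0±0.1 px at every height, so the probe is upright. The seen hole sits about 0.35 px left of the prediction, which is roughly 0.5 mm. I'll apply a small correction and lower in stages.

```bash
python3 - <<'E'
from h import *
t=st(0,A[5],0)+[-.0005,-.0003,0]
env.move_straight(np.r_[t[:2],.455],rate=.03)
env.move_straight(np.r_[t[:2],.42],rate=.04); env.dwell(.3); info('in hole')
snap('side','pics/s6.png')
im=cv2.imread('pics/s6.png')[225:275,262:317]; cv2.imwrite('pics/s6d.png',cv2.resize(im,None,fx=11,fy=11,interpolation=cv2.INTER_CUBIC))
E
```

```text
in hole t 17.84 tcp [0.5352 0.0372 0.4201] F [-0.18  0.28 -1.33] gap 0.251
```

View pics/s6d.png

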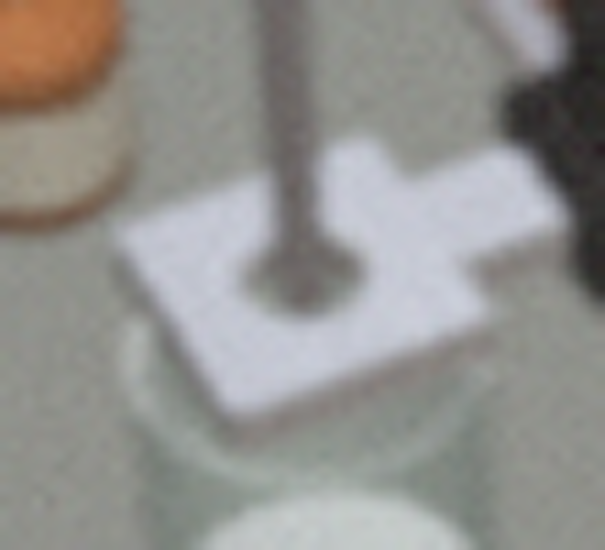

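In the side view the rod sits at u≈302 of a hole spanning 240–366, so it is centred, and there is no contact force. I'll continue down.

```bash
python3 - <<'E'
from h import *
t=st(0,A[5],0)+[-.0005,-.0003,0]
env.move_straight(np.r_[t[:2],.345],rate=.05); env.dwell(.6); info('final')
snap('side','pics/s7.png');snap('top','pics/t7.png')
im=cv2.imread('pics/s7.png')[210:310,240:340]; cv2.imwrite('pics/s7d.png',cv2.resize(im,None,fx=6,fy=6,interpolation=cv2.INTER_CUBIC))
im=cv2.imread('pics/t7.png')[225:325,270:400]; cv2.imwrite('pics/t7d.png',cv2.resize(im,None,fx=6,fy=6,interpolation=cv2.INTER_CUBIC))
c=env.calibration('side'); print((proj(np.r_[t[:2],.0323],c)[0]+A[8:10]-[240,210]+.5)*6,(proj(np.r_[t[:2],.115],c)[0]+A[8:10]-[240,210]+.5)*6)
E
```

```text
final t 20.14 tcp [0.5352 0.0372 0.345 ] F [ 0.02  0.26 -0.21] gap 0.248
[310.31059473 392.54940065] [297.09753237 241.20900579]
```

View pics/s7d.png

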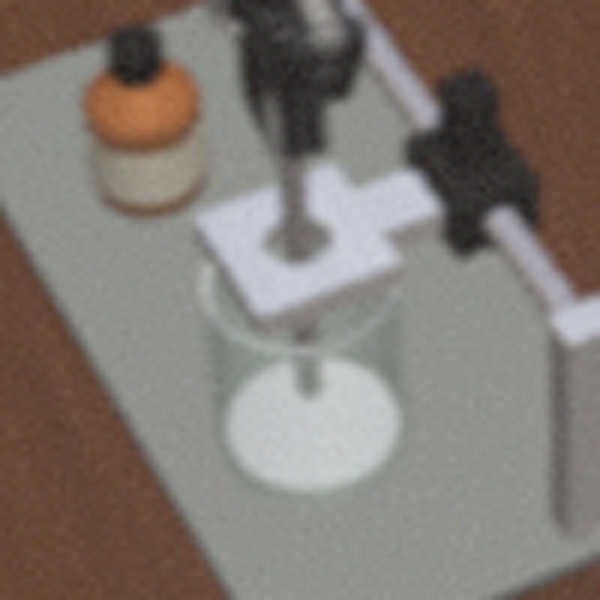

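View pics/t7d.png

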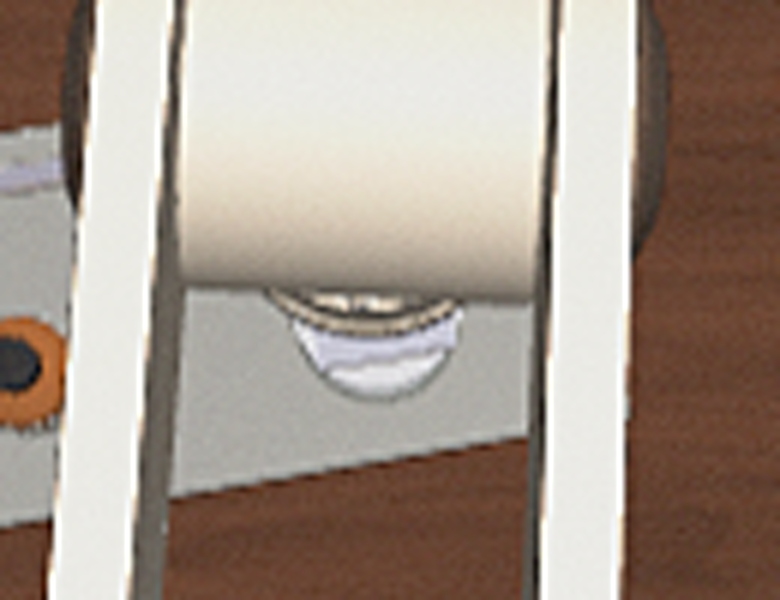

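View pics/s7.png

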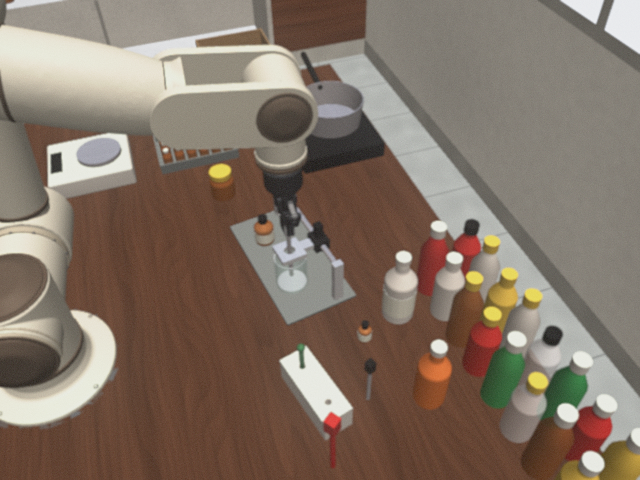

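The tip is seen at crop (312,390), and the prediction for z=32 mm was (310,392). The rod is clear around the hole. The last Fz reading looks a bit light, so I'll average it to rule out contact before handing in.

```bash
python3 - <<'E'
from h import *
F=[]
for i in range(12):
    env.dwell(.08); s=env.read_state(); F.append(np.r_[s['contact_force'],s['torque']])
F=np.array(F); print(F.mean(0).round(2),F.std(0).round(2)); info()
E
```

```text
[ 0.03  0.18 -1.37  0.01  0.01  0.01] [0.42 0.44 0.5  0.03 0.02 0.04]
 t 21.24 tcp [0.5352 0.0372 0.345 ] F [ 0.39 -0.15 -1.16] gap 0.251
```

The mean load is just the probe's weight (−1.4 N), with no lateral force or moment. I'm handing in.

```bash
python3 -c "
from rig import env
print(env.close_job())"
```

```text
the job is handed in; nothing more can be done
None
```

The guide is centred over the beaker, and the probe hangs upright through its hole, still held. I handed the job in at about 21 s of the 58 s allowed; no verdict is reported.

I slid the guide about 66 mm by its knob, took the larger black square-headed probe from the rack, and lowered it so its tip is about 32 mm above the table. That is about 19 mm above the beaker's inside floor and in the lower half.

**Last checks:**
- **Guide over beaker:** in the top view the hole and the beaker rim agreed to within about 1 mm along the rail.
- **Probe in the hole:** the side view showed the rod vertical and within about 0.5 mm of centre. In the final side picture the tip was within 2.5 enlarged pixels (under 1 mm) of where I predicted it.
- **Contact:** the averaged tool force was −1.4 N downward, which is just the probe's weight. There was no sideways force or turning moment. One single reading (−0.2 N) looked light, but the average showed it was sensor noise.

**Less certain:**
- **Centring along the rail:** with the probe in the hole, the arm blocks the top view. So this rests on the knob grasp and on the top picture taken before insertion.
- **Half-inserted picture:** at that stage the tip looked 0.5–1 px higher than predicted, equal to about 2 mm along the rail or in height. The final picture did not show this.

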